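# Seat the last medallion blank in the marking nest and start the laser

## Robot

A 6-joint arm with a two-finger parallel gripper is mounted at the origin on the work surface. World frame = base frame: x ahead of the robot, y to its left, z up, the work surface at z = 0. Lengths are in mm, angles in rad, forces in N, time in s.
With the tool pointing down it reaches from about 300 to 775 mm from the base axis. Payload 14.6 kg.
Tool frame: the origin (TCP) lies between the finger pads; the fingertips stand 19 mm ahead of it and the grasp point (between the pads) is the TCP; z points along the fingers, y is the line along which they close (so a half turn about z gives the same grasp; the last joint's range is limited). The gripper opens to 94 mm and grips with 3 to 60 N. Pads are 16 mm wide; open, the fingers measure 119 mm over their backs; the gripper's body (75 mm by 177 mm) begins 78 mm behind the grasp point.
Start: joints at [1.207, 0.3, 1.521, -0, 1.321, -0.067], TCP at [160.851, 525.943, 224.446] pointing down, gripper open.
Joint ranges: [-3.03, 3.03], [-0.79, 2.21], [0.23, 2.52], [-1.04, 4.18], [0, 3.07], [-2.55, 2.55]. Speed limits (rad/s): [2.22, 2.22, 2.57, 3.14, 3.14, 3.14].

## Interface

Orientations are given as [roll, pitch, yaw] about the fixed x, y, z axes, in that order (R = Rz(yaw) Ry(pitch) Rx(roll)).
In Python, from cell import monitor, imaging, job, find_in, trace gives the robot as it stands. The module is installed in compiled form; this text tells all that it offers.
- The arm moves only by the tool arm_command, never from a script. Its argument "steps" is a list of rows, each a list of 5 numbers: the opening, from 0 (shut) to 1 (fully open), then the shift along the tool's x, y, z in mm, then the turn about the tool's z in degrees. In form: [[gripper, dx, dy, dz, turn], ...]. A call has 1 to 20 rows; each row is the pose to reach, as a shift and turn from the pose commanded when the call began, along the tool's axes at that moment; what a row does not reach only later rows make up. A row lasts 1/8 s, in which the tool goes at most 62.5 mm and 10.7 degrees, less where a joint would pass 70% of its speed; a pose out of reach is approached as far as the arm can. A call with a gripper value outside its range is refused whole. The fingers move at their own pace and stop on an object; "force" is the grip in N (left out, the last holds). Time passes only in rows, so rows that repeat a pose let the fingers close. It gives the time, the measured TCP pose, the force, the opening and the grip force at its end, in the units of the state.
- monitor.read_state(): the state, without advancing time (a new reading comes with each control period).
- imaging.camera(name): name is "scene" or "top"; returns a dict with "img" (420x560x3 uint8, red, green, blue), "mtx" (3x3 intrinsics, pixels), "view" (4x4, takes a point from world to camera coordinates). Camera axes: x right, y down, z forward; pixel columns grow to the right and rows downward; lengths in mm; the calibration is good to about 2 mm. A picture is of the moment at which its call begins. There is no depth.
- job.sign_off(): hands the job in; it is judged then, once.
Trained networks look in a picture, given as the dict that the camera call returned (one of the last four; its "shot" number tells which), for a name from the list of things; names that differ only in an ending like _2 or _b are one class to them, and where a whole thing is asked for, a point or a joint stands for the part that bears it (a point fixed in the world has none). Each returns a list of dicts, best first, with "p" (0 to 1); they miss things now and then, are a little off and sometimes report something else, mostly with a low value. They report only what shows in the picture. A call takes as long as a camera call. They do not tell look-alikes from the thing itself.
- find_in(picture, target): "rect" ([centre column, centre row, width, height] in pixels, round what is visible of it).
- trace(picture, target): "region" (420x560 bool, what is visible of it) and "rect" ([centre column, centre row, width, height] in pixels, round what is visible of it).
The state is a dict: "clock": time; "joints": joint angles; "qd": joint speeds; "effort": joint torques, N m; "eef_pos": TCP position; "eef_rot": TCP orientation; "wrist_force": force on the tool from outside, world axes, zero at the start; "moment": the same for the moment, N m; "finger_gap": finger opening in mm; "finger_force": force on a finger pad.
Only numpy, scipy, OpenCV 4.12 (cv2) and the standard library are available. Lean on these libraries where they do the work, as an engineer would, in place of code of your own. Each camera call takes 0.05 s, during which the arm holds its last target. There are 200 camera calls.

## Task

One round steel blank still lies loose on the flat front part of the brown marking nest. Without picking it up, push it across the nest with the fingertips until it drops flat into the empty pocket, leaving the two blanks that are already seated in their pockets and the other things on the bench as they are. Then press the plain round start button on the grey push-button box all the way in and let it go; do not press the mushroom-headed emergency stop.

Things in the scene. Friction and masses are not known exactly. Their poses are not given: they have to be found in the camera images.
- blank: The loose blank: plain steel disc, 44 mm diameter, 6 mm thick, about 70 g, lying flat on top of the nest. Origin: centre of its underside; z up. Slides with ordinary metal-on-board friction (it takes less than 1 N).
- nest: Brown fibreboard nest plate, fixed, 150 mm (its x) by 220 mm (its y) by 14 mm thick, on an aluminium plate whose top is 30 mm above the table. Origin: centre of its underside, so its top is at +14 mm. Three round pockets lie in a row at x = +35 mm, y = -62, 0 and +62 mm; the front part (x below 0) is plain and flat, and the loose blank starts there.
- pocket: The empty pocket of the nest: a 47 mm round recess 4.5 mm deep with a dark floor and a 10 mm steel magnet inlaid flush in its floor (look only, it does not pull). Origin: centre of its floor. Any of the three may be the empty one. A blank pushed over it stays flat until its centre is about 8 mm from the pocket's, then its leading edge dips, and it drops in as it is pushed on to the centre.
- seated1: A blank like the loose one, lying in one of the other two pockets, standing 1.5 mm proud of the nest's top. Origin: centre of its underside.
- seated2: A blank like the loose one, lying in the remaining pocket, also 1.5 mm proud. Origin: centre of its underside.
- station: Grey push-button box lying flat, fixed, 180 mm (its x) by 76 mm (its y) by 56 mm high, origin at the centre of its underside. On its top from near to far: start button at x = -56 mm, bar selector (fixed) at x = 0, up to 77 mm above the table, emergency stop at x = +56 mm.
- start_top (a point): Centre of the top face of the start button: a plain white cylinder on the blue panel, 25 mm diameter, whose face is 71 mm above the table and stands 11 mm above its steel collar. It is pressed straight down.
- start (a joint): Travel of the start button in m: 0 out, 0.006 fully in. Springs back when let go; it starts to move at about 1.5 N and is fully in at about 5 N.
- stop_top (a point): Centre of the top of the emergency stop: red mushroom head, 40 mm diameter, its top 86 mm above the table. Leave it alone.
- stop (a joint): Travel of the emergency stop in m: 0 out, 0.004 fully in. It starts to move at about 6 N.
- gauge: Bystander: aluminium focus-height gauge, 50 mm square foot with a 24 x 36 mm post, 100 mm high, standing loose on the table. Origin: centre of its underside.
- bottle: Bystander: wiping-alcohol bottle, 58 mm diameter, 150 mm high, standing loose. Origin: centre of its underside.
- driver: Bystander: black-handled screwdriver, 190 mm long, 26 mm thick, lying on the table. Origin: under its mid-length; its x axis runs along it towards the tip.
Not all that is in view belongs to the job. Leave any purple or red look-alike of the blank alone.

How it is judged:
By the outcome, as a careful person would: the job done as asked, in the order asked, and still so for the second after the job is handed in, with the robot touching nothing.
It also fails if it takes over 54 s, if anything falls off the work surface, if the arm or the gripper's body presses on something with over 40 N, if the wrist force passes 120 N, or if a joint passes its speed limit or range.

## Working session

There is one attempt and no reset: what is moved stays moved. The work goes in short steps, Python scripts to look and compute and a tool call to move; the robot and the scene stay as the last step left them, time stands still between calls to the robot, and variables do not carry over. Pictures are saved under pics/ and viewed, at most 11 in all, crops included, and the job is handed in when it is done.

Besides the shell and the picture viewer there is one more tool, called after "Emit:" as name(argument=value, ...), one argument or row to a line, values as JSON. arm_command: Moves the arm, as the interface text tells. Its arguments: {"type":"object","properties":{"steps":{"type":"array","items":{"type":"array","items":{"type":"number"}}},"force":{"type":"number"}},"required":["steps"]}

```bash
mkdir -p pics; cat > h.py <<'E'
import numpy as np, cv2
from cell import monitor, imaging, job, find_in, trace
def ray(c,px,z):
    K=np.array(c["mtx"]);V=np.array(c["view"]);R=V[:3,:3];t=V[:3,3]
    d=R.T@np.linalg.inv(K)@np.array([px[0],px[1],1.]);o=-R.T@t
    return (o+d*(z-o[2])/d[2]).round(1)
def proj(c,p):
    V=np.array(c["view"]);q=np.array(c["mtx"])@(V[:3,:3]@np.array(p,float)+V[:3,3]);return (q[:2]/q[2]).round(1)
def save(c,n,crop=None,s=1):
    im=c["img"][...,::-1]
    if crop: a,b,d,e=crop; im=im[b:e,a:d]
    cv2.imwrite("pics/"+n,cv2.resize(im,None,fx=s,fy=s,interpolation=cv2.INTER_CUBIC))
E
python3 - <<'E'
from h import *
s=monitor.read_state();print(s["clock"],s["eef_pos"],s["eef_rot"],s["finger_gap"])
T=imaging.camera("top");S=imaging.camera("scene")
save(T,"t.png");save(S,"s.png")
Z=dict(blank=50,nest=44,pocket=39.5,seated1=45.5,start_top=71,stop_top=86,station=56,gauge=100,bottle=150,driver=13)
for n in Z:
  for nm,c in (("T",T),("S",S)):
    for r in find_in(c,n)[:4]:
      print(n,nm,round(r["p"],2),np.round(r["rect"],1),ray(c,r["rect"][:2],Z[n])[:2])
E
```

```text
0.0 [160.77013332 525.73441292 223.89021938] [-3.14047384e+00 -4.49117677e-05  2.84483256e+00] 93.98515538495501
blank T 0.7 [237.4 294.1  20.9  17. ] [382.7  88.2]
blank T 0.55 [293.2 216.9  18.7  22.7] [552.  -33.5]
blank T 0.54 [295.  301.9  18.7  13.7] [366.8 -37.7]
blank S 0.56 [344.  208.8  13.3   9.2] [401.5 103.5]
blank S 0.56 [312.5 184.9   9.   10.9] [389.4 -17.1]
blank S 0.45 [273.1 218.9  14.7  16.4] [555.6 -29.9]
nest T 0.71 [291.2 199.7 107.9  77.6] [590.8 -29.1]
nest S 0.72 [267.2 232.   96.9  74. ] [596.8 -17.3]
seated1 T 0.78 [259.9 187.2  20.7  16.9] [618.7  41.2]
seated1 T 0.59 [316.  183.2  16.3  18.1] [627.8 -84.5]
seated1 S 0.66 [280.2 246.7  17.7  20. ] [611.7  41. ]
seated1 S 0.47 [241.4 226.8  14.4  17.5] [629.8 -83.2]
start_top T 0.52 [438.6 250.4  18.7  12.8] [ 480.1 -342.8]
stop_top T 0.68 [429.2 200.9  17.7  18.9] [ 584.5 -320.7]
stop_top T 0.35 [261.5 186.6  19.8  19.1] [614.8  34.7]
stop_top T 0.34 [385.5 134.4  31.4  37.1] [ 728.  -231.4]
stop_top S 0.65 [187.6 169.2  13.9  14.3] [ 596.8 -317.3]
stop_top S 0.59 [208.6 145.2   5.9  11.7] [ 490.1 -333.9]
station T 0.7 [429.  223.4  54.6  88. ] [ 538.2 -329.2]
gauge T 0.66 [153.1 272.8  39.3  29.4] [431.9 258.6]
gauge S 0.75 [210.2 287.2  38.3  45.9] [839.1   1.2]
gauge S 0.72 [395.  250.8  25.2  32.4] [459.8 298.2]
bottle T 0.76 [385.3 134.7  35.2  33.5] [ 710.6 -215.8]
bottle S 0.59 [173.1 217.6  23.9  39.8] [ 769.1 -188.9]
bottle S 0.16 [211.4 287.3  41.6  47.4] [853.2  24.9]
driver T 0.81 [297.5 106.2  10.3  62.9] [815.3 -43.7]
driver T 0.7 [437.6 250.1  14.8  12.4] [ 479.3 -361.5]
driver S 0.71 [210.2 288.9  41.1  44. ] [815.5 -32.4]
```

View pics/t.png

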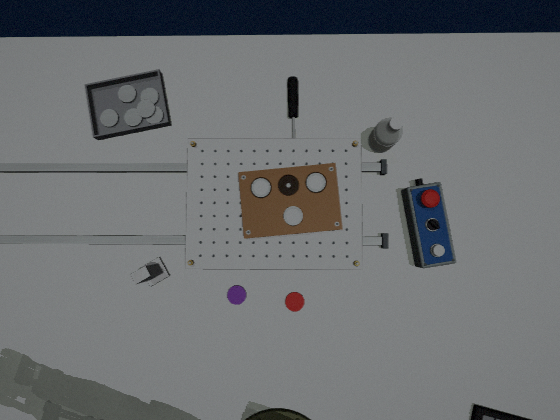

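View pics/s.png

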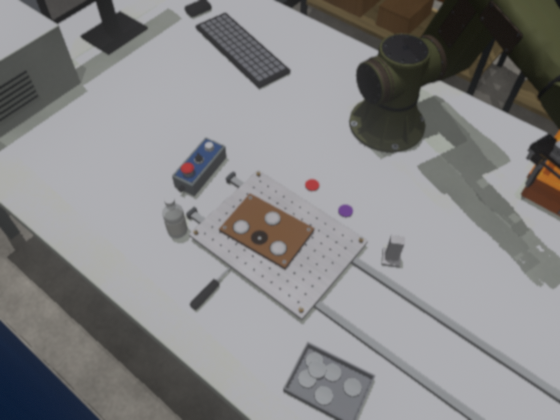

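The top view shows three candidates for the loose blank: a grey disc at (293,216) on the nest's front part, a purple one at (237,294) and a red one at (295,301) on the table. The grey disc fits, since it is steel and lies on the nest. The empty pocket is the dark middle one at (288,185), and the start button is white at (438,250).

```bash
python3 - <<'E'
from h import *
T=imaging.camera("top");S=imaging.camera("scene")
a=cv2.resize(T["img"][150:250,225:355,::-1],None,fx=6,fy=6,interpolation=cv2.INTER_CUBIC)[:, :780]
cv2.imwrite("pics/c1.png",a)
b=cv2.resize(S["img"][185:275,210:325,::-1],None,fx=6,fy=6,interpolation=cv2.INTER_CUBIC);cv2.imwrite("pics/c2.png",b)
c=np.vstack([cv2.resize(T["img"][175:275,395:465,::-1],(420,600),interpolation=cv2.INTER_CUBIC)])
d=cv2.resize(S["img"][130:205,165:235,::-1],(380,407),interpolation=cv2.INTER_CUBIC)
m=np.zeros((600,800,3),np.uint8);m[:,:420]=c;m[:407,420:]=d;cv2.imwrite("pics/c3.png",m)
def blobs(c,box,lo,hi,mn=40):
    x0,y0,x1,y1=box;im=c["img"][y0:y1,x0:x1].astype(int)
    mask=(lo(im)).astype(np.uint8);n,l,st,ce=cv2.connectedComponentsWithStats(mask)
    return [(st[i,4],ce[i]+[x0,y0]) for i in range(1,n) if st[i,4]>mn]
white=lambda im:(im.min(2)>130)
dark=lambda im:(im.max(2)<75)
brown=lambda im:((im[...,0]-im[...,2])>35)
for nm,c,bx in(("T",T,(240,165,342,237)),("S",S,(222,197,312,264))):
  for k,f,z in(("white",white,47),("dark",dark,42)):
    for n,p in blobs(c,bx,f,0): print(nm,k,n,p.round(1),ray(c,p,{'white':47,'dark':42}[k])[:2])
  x0,y0,x1,y1=bx;im=c["img"].astype(int);mk=brown(im).astype(np.uint8)
  mk[:, :bx[0]-8]=0;mk[:,bx[2]+8:]=0;mk[:bx[1]-8]=0;mk[bx[3]+8:]=0
  n,l,st,ce=cv2.connectedComponentsWithStats(mk);i=1+st[1:,4].argmax()
  cn=max(cv2.findContours((l==i).astype(np.uint8),0,1)[0],key=cv2.contourArea)
  W=np.array([ray(c,p,44)[:2] for p in cn[:,0]],np.float32);print(nm,"nest",cv2.minAreaRect(W))
for nm,c,bx in(("T",T,(428,240,450,262)),("S",S,(200,138,218,156))):
  for n,p in blobs(c,bx,lambda im:im.min(2)>140,0,10): print(nm,"start",n,p.round(1),ray(c,p,69))
E
```

```text
T dark 74 [315.2 182.7] [629.5 -83. ]
T dark 350 [288.  184.6] [625.2 -21.8]
T dark 79 [260.8 186.9] [619.7  39.4]
T nest ((589.9569091796875, -24.883087158203125), (148.87586975097656, 217.72744750976562), 5.516762733459473)
S white 335 [229.5 205.8] [ 597.9 -156.2]
S white 797 [293.3 206.3] [483.7 -14.2]
S white 128 [272.1 217.6] [552.3 -36.2]
S white 130 [240.6 226.4] [630.8 -85.2]
S white 760 [239.2 253.4] [698.7 -30.4]
S white 297 [304.4 254.2] [589.8 106.6]
S white 140 [277.6 247.5] [618.8  37.8]
S dark 138 [258.9 237.1] [623.1 -25.1]
S nest ((590.053466796875, -26.786231994628906), (146.9486541748047, 216.9722900390625), 5.572201251983643)
S start 14 [201.1 139.4] [ 477.1 -379.8   69. ]
S start 23 [214. 139.] [ 450.8 -350.3   69. ]
S start 28 [208.5 144.9] [ 479.4 -346.9   69. ]
```

View pics/c1.png

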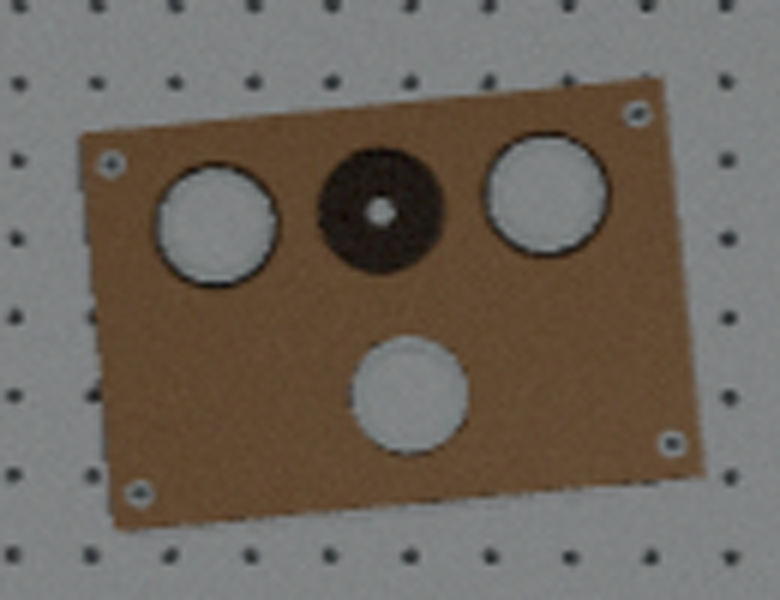

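View pics/c2.png

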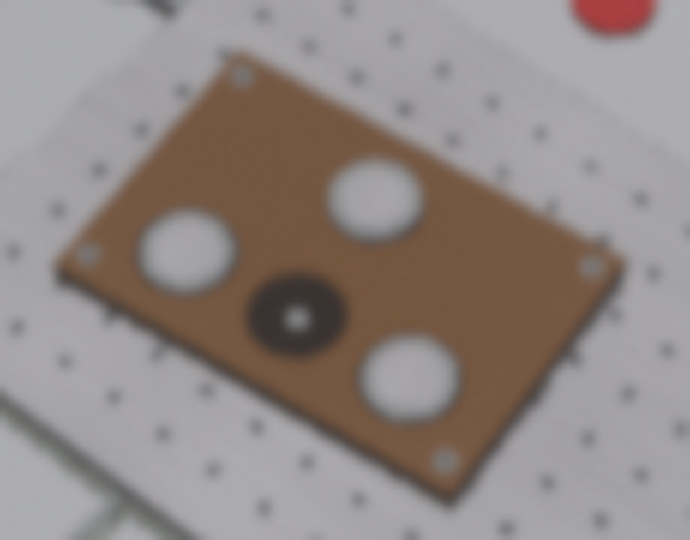

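View pics/c3.png

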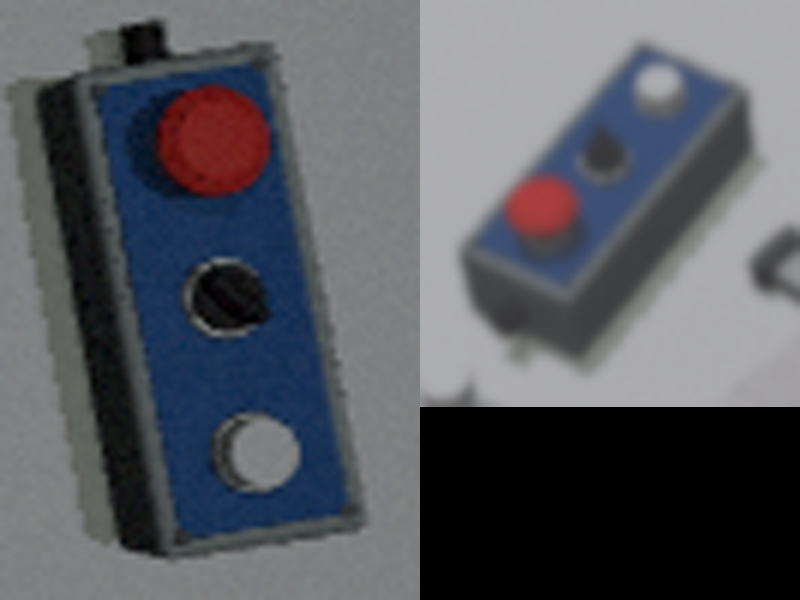

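The crops confirm it: the loose steel blank is on the nest front at (293,215), the middle pocket (288,185) is empty, and the other two are seated. The white start button is at (439,250) and the red mushroom at (429,201).

```bash
cat >> h.py <<'E'
from scipy.spatial.transform import Rotation as Ro
def delta(p,yaw=None):
    s=monitor.read_state();R=Ro.from_euler("xyz",s["eef_rot"])
    d=R.inv().apply(np.array(p,float)-s["eef_pos"])
    print("shift",d.round(1),"turn",None if yaw is None else round(-np.degrees((yaw-s["eef_rot"][2]+np.pi)%(2*np.pi)-np.pi),1))
E
python3 - <<'E'
from h import *
T=imaging.camera("top");S=imaging.camera("scene")
pts=dict(blank=((292.8,215.4),(272.1,217.6),50,48),pocket=((288.1,184.6),(259,237.1),42,42),start=((438.8,250.3),(208.7,144.9),71,71))
for n,(a,b,za,zb) in pts.items(): print(n,ray(T,a,za)[:2],ray(S,b,zb)[:2])
for c,n in((T,"seated1"),(T,"blank"),(S,"blank"),(S,"seated1")):
  for r in trace(c,n)[:3]:
    ys,xs=np.nonzero(r["region"]);p=(xs.mean(),ys.mean());print(n,round(r["p"],2),np.round(p,1),ray(c,p,50 if n=="blank" else 45.5)[:2])
delta((513,-40,224),3.29)
E
```

```text
blank [555.3 -32.6] [552.9 -35.7]
pocket [625.1 -22. ] [623.  -24.9]
start [ 480.4 -343.3] [ 480. -345.]
seated1 0.75 [437.9 250.1] [ 480.2 -350.5]
seated1 0.55 [260.9 187.2] [618.8  38.9]
seated1 0.55 [315.4 182. ] [630.5 -83.1]
blank 0.64 [236.7 294.6] [381.5  89.7]
blank 0.63 [294.5 301.1] [368.5 -36.5]
blank 0.51 [292.9 215.5] [555.1 -32.9]
blank 0.64 [271.7 217.8] [555.3 -35.3]
blank 0.6 [345.4 210. ] [402.3 109. ]
blank 0.51 [312.  184.4] [388.9 -19.5]
seated1 0.75 [277.7 247.2] [617.2  36.7]
seated1 0.66 [240.9 226.6] [630.1 -84.7]
shift [-5.023e+02 -4.382e+02  4.000e-01] turn -25.5
```

Emit:
arm_command(
  steps=[
    [0.25,-50,-44,0,-3],
    [0.25,-100,-88,0,-6],
    [0.25,-150,-131,0,-9],
    [0.25,-200,-175,0,-12],
    [0.25,-251,-219,0,-15],
    [0.25,-301,-263,0,-18],
    [0.25,-351,-307,0,-20],
    [0.25,-401,-350,0,-22],
    [0.25,-450,-394,0,-24],
    [0.25,-485,-424,0,-25.5],
    [0.25,-502,-438,0,-25.5],
    [0.25,-502,-438,0,-25.5],
    [0.25,-502,-438,50,-25.5],
    [0.25,-502,-438,90,-25.5],
    [0.25,-502,-438,115,-25.5],
    [0.25,-502,-438,115,-25.5],
  ],
)

```text
clock: 3.5
eef_pos: [511.7, -38.8, 108.3]
eef_rot: [3.141, -0.003, -2.993]
wrist_force: [0.0, 0.4, 0.4]
finger_gap: 23.5
finger_force: 0.0
```

```bash
python3 - <<'E'
from h import *
import time
s=monitor.read_state();print(s["clock"],s["eef_pos"],s["eef_rot"],s["finger_gap"],s["wrist_force"])
delta((513.5,-40.2,65),3.293)
T=imaging.camera("top");save(T,"d1.png",(200,130,370,290),4.5)
E
```

```text
3.5 [511.73382282 -38.82228643 108.34528581] [ 3.14063715e+00 -2.89634962e-03 -2.99255952e+00] 23.4839972917691 [0.04085364 0.35293977 0.43506255]
shift [-1.7 -1.7 43.3] turn -0.1
```

View pics/d1.png

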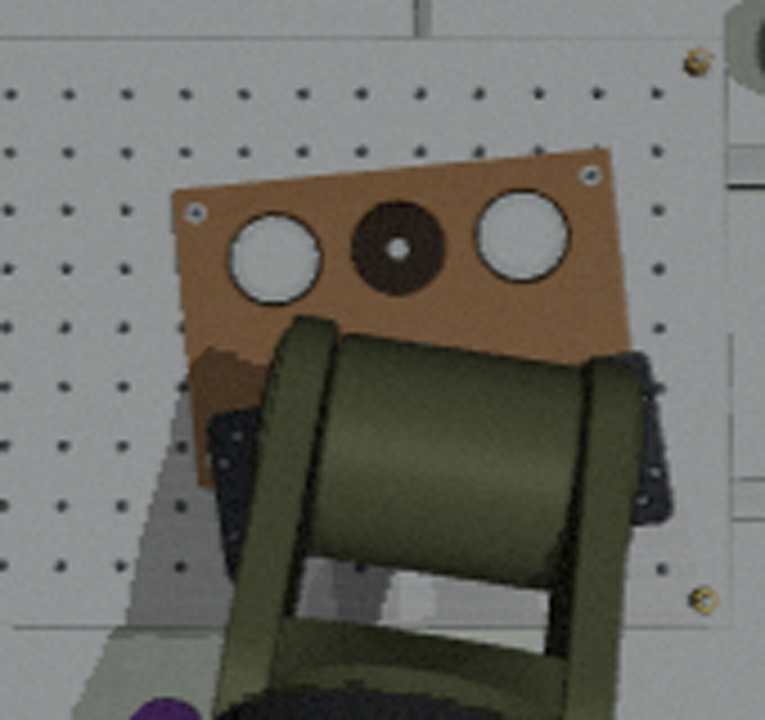

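The arm hides the blank here, but the pockets are unchanged. I'll descend and push up to just short of seating.

Emit:
arm_command(
  steps=[
    [0.25,-2,-1.5,20,0],
    [0.25,-2,-1.5,36,0],
    [0.25,-2,-1.5,43,0],
    [0.25,-2,-1.5,43,0],
    [0.25,-8,-1.5,43,0],
    [0.25,-14,-1.5,43,0],
    [0.25,-20,-1.5,43,0],
    [0.25,-26,-1.5,43,0],
    [0.25,-32,-1.5,43,0],
    [0.25,-38,-1.5,43,0],
    [0.25,-44,-1.5,43,0],
    [0.25,-50,-1.5,43,0],
    [0.25,-56,-1.5,43,0],
    [0.25,-62,-1.5,43,0],
    [0.25,-67,-1.5,43,0],
    [0.25,-71,-1.5,43,0],
    [0.25,-74,-1.5,43,0],
    [0.25,-76,-1.5,43,0],
    [0.25,-76,-1.5,43,0],
  ],
)

```text
clock: 5.92
eef_pos: [588.3, -30.0, 66.4]
eef_rot: [-3.142, 0.0, -2.993]
wrist_force: [-0.9, -0.2, 1.1]
finger_gap: 23.3
finger_force: 0.2
```

```bash
python3 - <<'E'
from h import *
s=monitor.read_state();print(s["clock"],s["eef_pos"],s["eef_rot"],s["wrist_force"])
T=imaging.camera("top");S=imaging.camera("scene")
a=cv2.resize(T["img"][150:250,225:325,::-1],(400,400),interpolation=cv2.INTER_CUBIC)
b=cv2.resize(S["img"][185:275,225:315,::-1],(400,400),interpolation=cv2.INTER_CUBIC)
cv2.imwrite("pics/d2.png",np.hstack([a,b]))
p=np.array([624.2,-23.4,0]);d=np.array([np.cos(.151),np.sin(.151),0])
e=p-s["eef_pos"];print("along",e@d,"lat",-e[0]*d[1]+e[1]*d[0])
E
```

```text
5.925 [588.27413543 -29.96864148  66.41407317] [-3.14158976e+00  1.00439678e-04 -2.99331558e+00] [-0.85742559 -0.24896873  1.09199594]
along 36.50516928934538 lat 1.0896839921389034
```

View pics/d2.png

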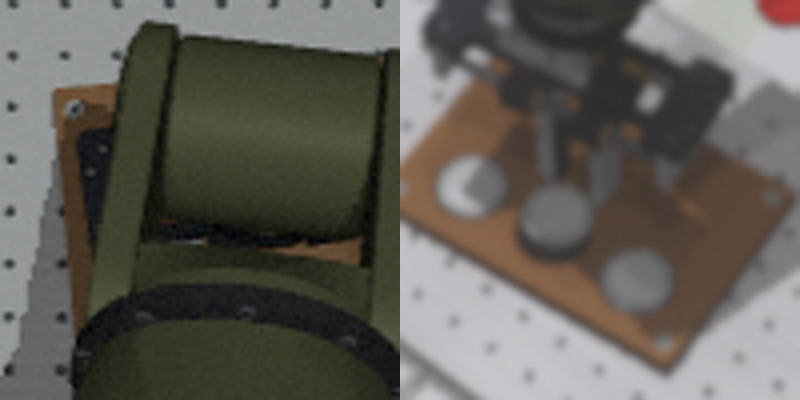

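The scene view shows the blank held squarely by both tips, overlapping the pocket from about 10 mm short. The seated blanks haven't moved, so I'll push on.

Emit:
arm_command(
  steps=[
    [0.25,-2,0.4,0.8,0],
    [0.25,-4,0.6,0.8,0],
    [0.25,-6,0.6,0.8,0],
    [0.25,-8,0.6,0.8,0],
    [0.25,-9,0.6,0.8,0],
    [0.25,-10,0.6,0.8,0],
    [0.25,-10.5,0.6,0.8,0],
    [0.25,-10.5,0.6,0.8,0],
  ],
)

```text
clock: 7.02
eef_pos: [598.3, -27.7, 65.5]
eef_rot: [3.141, -0.001, -2.993]
wrist_force: [-3.2, -0.1, 0.0]
finger_gap: 23.3
finger_force: 1.6
```

```bash
python3 - <<'E'
from h import *
s=monitor.read_state();print(s["clock"],s["eef_pos"],s["wrist_force"])
S=imaging.camera("scene")
save(S,"d3.png",(225,185,315,275),6)
for r in trace(S,"blank")[:4]+trace(S,"seated1")[:4]:
    ys,xs=np.nonzero(r["region"]);q=(xs.mean(),ys.mean());print(round(r["p"],2),np.round(q,1),ray(S,q,45.5)[:2],ray(S,q,50)[:2])
E
```

```text
7.025 [598.26624401 -27.72488177  65.4958257 ] [-3.20348063 -0.12969601  0.02366792]
0.57 [258.4 236. ] [622.8 -27. ] [625.  -25.1]
0.51 [345.2 210.1] [400.1 107.4] [403.  108.9]
0.75 [240.5 226. ] [629.2 -86.9] [631.3 -84.8]
0.65 [277.7 247.4] [617.8  37.1] [619.9  38.8]
0.55 [208.5 145.3] [ 466.3 -362. ] [ 468.9 -358.9]
```

View pics/d3.png

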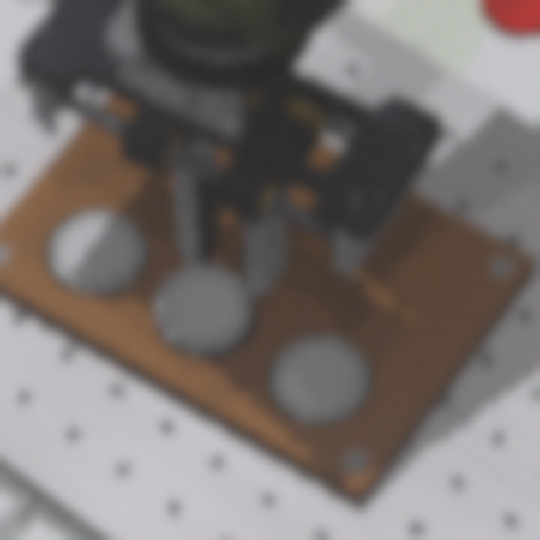

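The blank looks about centred but still slightly high, and the tips still feel 3 N. I'll push slightly further.

Emit:
arm_command(
  steps=[
    [0.25,-0.7,0,0,0],
    [0.25,-1.4,0,0,0],
    [0.25,-1.4,0,0,0],
    [0.25,-1.4,0,0,0],
  ],
)

```text
clock: 7.68
eef_pos: [599.3, -27.5, 65.4]
eef_rot: [3.141, -0.002, -2.993]
wrist_force: [-6.6, 2.9, 0.1]
finger_gap: 23.5
finger_force: 3.3
```

```bash
python3 - <<'E'
from h import *
s=monitor.read_state();print(s["clock"],s["eef_pos"],s["wrist_force"],s["finger_force"])
S=imaging.camera("scene")
for r in trace(S,"blank")[:2]+trace(S,"seated1")[:4]:
    ys,xs=np.nonzero(r["region"]);q=(xs.mean(),ys.mean());print(round(r["p"],2),np.round(q,1))
E
```

```text
7.675 [599.32880478 -27.45382591  65.37321396] [-6.58134169  2.94667821  0.09240513] 3.2894708029925823
0.67 [258.2 236.4]
0.67 [345.7 210.1]
0.63 [277.6 247.8]
0.52 [240.9 226.4]
```

The force has a +y component and the image puts the blank about 2 mm towards −y, so it is bearing on the pocket's −y wall. I'll ease off and shift +y.

Emit:
arm_command(
  steps=[
    [0.25,0.8,0.5,0,0],
    [0.25,0.8,1.2,0,0],
    [0.25,0.8,2,0,0],
    [0.25,0.4,2,0,0],
    [0.25,0,2,0,0],
    [0.25,0,2,0,0],
  ],
)

```text
clock: 8.57
eef_pos: [599.7, -25.7, 65.7]
eef_rot: [-3.142, 0.0, -2.993]
wrist_force: [0.3, 0.3, 0.8]
finger_gap: 23.4
finger_force: 0.0
```

```bash
python3 - <<'E'
from h import *
s=monitor.read_state();print(s["clock"],s["eef_pos"],s["wrist_force"],s["finger_force"])
S=imaging.camera("scene");save(S,"d4.png",(225,185,315,275),6)
for r in trace(S,"blank")[:2]+trace(S,"seated1")[:4]:
    ys,xs=np.nonzero(r["region"]);q=(xs.mean(),ys.mean());print(round(r["p"],2),np.round(q,1))
E
```

```text
8.575 [599.69256678 -25.66690115  65.69502074] [0.34880016 0.27504013 0.8126911 ] 0.0
0.72 [311.8 184.6]
0.68 [345.6 210. ]
0.58 [277.4 247.6]
0.45 [240.3 226.6]
```

View pics/d4.png

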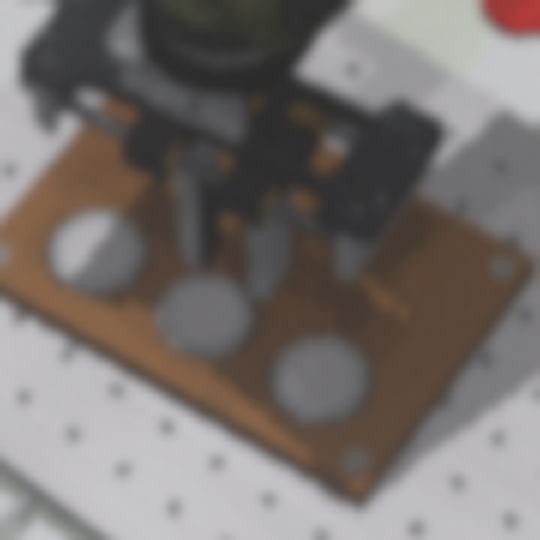

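The force is gone and the blank now sits level with its neighbours. I'll retreat, lift and move above the start button with the gripper shut.

Emit:
arm_command(
  steps=[
    [0.25,4,0,0,0],
    [0.25,6,0,-30,0],
    [0.25,6,0,-80,0],
    [0.25,6,0,-115,0],
    [0,35,-50,-115,0],
    [0,60,-100,-115,0],
    [0,85,-150,-115,0],
    [0,110,-200,-115,0],
    [0,135,-250,-115,0],
    [0,155,-285,-115,0],
    [0,165,-297,-115,0],
    [0,165,-297,-115,0],
    [0,165,-297,-80,0],
    [0,165,-297,-50,0],
    [0,165,-297,-35,0],
    [0,165,-297,-35,0],
  ],
)

```text
clock: 10.72
eef_pos: [480.5, -342.8, 100.3]
eef_rot: [3.141, -0.001, -2.992]
wrist_force: [-0.0, 0.3, -0.0]
finger_gap: 0.9
finger_force: 0.0
```

```bash
python3 - <<'E'
from h import *
s=monitor.read_state();print(s["clock"],s["eef_pos"],s["wrist_force"],s["finger_gap"])
delta((480.2,-344,92))
T=imaging.camera("top");S=imaging.camera("scene")
a=cv2.resize(T["img"][150:250,225:325,::-1],(400,400),interpolation=cv2.INTER_CUBIC)
b=cv2.resize(S["img"][120:210,160:250,::-1],(400,400),interpolation=cv2.INTER_CUBIC)
cv2.imwrite("pics/d5.png",np.hstack([a,b]))
for r in trace(S,"seated1")[:4]:
    ys,xs=np.nonzero(r["region"]);q=(xs.mean(),ys.mean());print(round(r["p"],2),np.round(q,1))
E
```

```text
10.725 [ 480.53205441 -342.84726861  100.29300881] [-0.01592447  0.33402148 -0.01166793] 0.8848731038726214
shift [ 0.5 -1.1  8.3] turn None
0.66 [240.6 226.5]
0.65 [277.5 247.4]
```

View pics/d5.png

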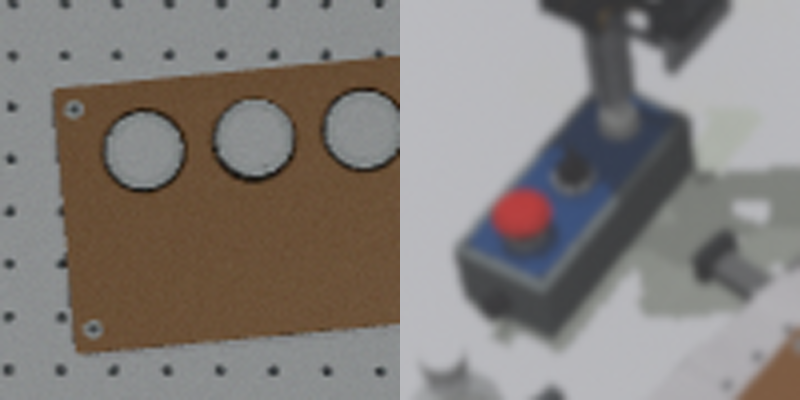

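The blank is flat in the middle pocket with the dark ring visible all round (crop 255,140), and the shut fingertips are over the white button. Pressing now.

Emit:
arm_command(
  steps=[
    [0,0.5,-1,6,0],
    [0,0.5,-1,10,0],
    [0,0.5,-1,12,0],
    [0,0.5,-1,14,0],
    [0,0.5,-1,15.5,0],
    [0,0.5,-1,16.5,0],
    [0,0.5,-1,17,0],
    [0,0.5,-1,17,0],
    [0,0.5,-1,17,0],
  ],
)

```text
clock: 12.0
eef_pos: [479.9, -344.9, 84.2]
eef_rot: [-3.141, 0.0, -2.993]
wrist_force: [-4.2, 1.5, 8.5]
finger_gap: 0.6
finger_force: 4.4
```

Emit:
arm_command(
  steps=[
    [0,0,0,0.6,0],
    [0,0,0,1.2,0],
    [0,0,0,1.2,0],
    [0,0,0,1.2,0],
  ],
)

```text
clock: 12.5
eef_pos: [480.0, -345.0, 84.0]
eef_rot: [-3.141, 0.0, -2.993]
wrist_force: [-7.7, 4.3, 18.3]
finger_gap: 0.2
finger_force: 9.4
```

The force rises to 18 N with no further travel, so the button is fully in. Releasing and retreating.

Emit:
arm_command(
  steps=[
    [0,0,0,-5,0],
    [0,0,0,-12,0],
    [0,0,0,-40,0],
    [0,0,0,-80,0],
    [0,0,0,-110,0],
    [0,40,0,-110,0],
    [0,80,0,-110,0],
    [0,80,0,-110,0],
    [0,80,0,-110,0],
    [0,80,0,-110,0],
  ],
)

```text
clock: 13.75
eef_pos: [401.5, -356.4, 192.3]
eef_rot: [3.141, -0.0, -2.993]
wrist_force: [-0.1, 0.4, -0.1]
finger_gap: 0.4
finger_force: 0.0
```

```bash
python3 - <<'E'
from h import *
s=monitor.read_state();print(s["clock"],s["eef_pos"],s["wrist_force"])
T=imaging.camera("top");save(T,"d6.png",(100,60,480,320),2.1)
E
```

```text
13.75 [ 401.53223051 -356.40048957  192.26697737] [-0.12933003  0.41484774 -0.12531524]
```

View pics/d6.png

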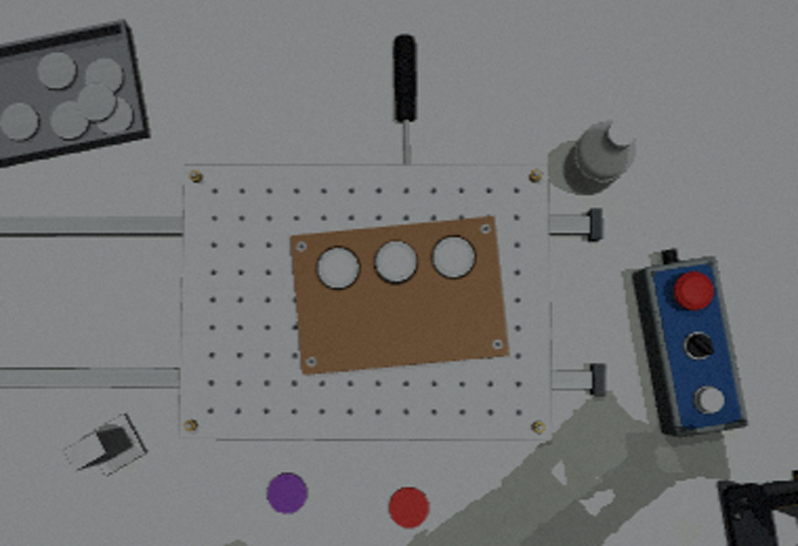

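All three blanks are seated in a row at (338,267), (396,261) and (453,256). The start button is out again at (709,400), and nothing else has moved.

```bash
python3 -c "
from cell import job
print(job.sign_off())"
```

```text
the job is handed in; nothing more can be done
None
```

The loose blank was pushed into the empty middle pocket and lies flat, then the start button was pressed fully in and released; the emergency stop was not touched, nothing else moved in the final picture, and the job is handed in at about 14 s.

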